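# Hook the hot brewing basket out of the deep jug

### The job

The tea has brewed: take the lifting hook that leans in the stoneware pot, catch the basket's wire loop with it deep inside the tall steel jug, draw the basket up out of the jug and stand it upright in the middle of the white drip dish, then put the hook back in its pot. The basket is hot, so the hand must not touch it, only the hook; set it down gently, do not drop it. Leave the jug where it stands and do not disturb the two mugs and the tea box.

Things in the scene. Friction and masses are not known exactly. Their poses are not given: they have to be found in the camera images.
- hook: Lifting hook, 173 mm: flat wooden handle, 7 mm round steel shank, J end. It leans in the stoneware pot, J down, 29 deg from vertical. z runs up the shank, +x from shank to the J's tip (in the pot: the side away from the handle's lean). Origin on the shank's axis, level with the bend's inside bottom. z: bend's underside -7, tip end +22, handle (22 wide along y, 15 thick) 74 to 166.
- hook_grip (a point): Point on the hook handle's axis, 125 mm up z from the hook's origin; take the handle here across its 22 mm width (the hook's y, level while it leans in the pot).
- hook_seat (a point): Lowest inside point of the hook's bend, where the wire comes to lie: 11 mm along the hook's +x from its origin. The gap between shank and tip is 15 mm wide; the tip's axis stands 22 mm from the shank's; the tip rises 22 mm above this point.
- crock: White stoneware pot that holds the hook, fixed to the worktop: round, 90 mm outside and 80 mm inside diameter, 78 mm high, floor 6 mm thick. Origin: centre of its underside, z up. The hook's handle leans to its -x side, about left and towards the robot.
- jug: Tall round brushed-steel jug with a bar handle on one side (its +x side, reaching 93 mm from the axis), 0.9 kg, loose on the worktop: 102 mm outside, 96 mm inside diameter, 128 mm high, floor 5 mm thick. Origin: centre of its underside, z up.
- basket: Perforated steel basket on the floor inside the jug, 75 mm in diameter, 40 mm high, open on top, walls 2.5 mm, 0.15 to 0.35 kg with its loop. Origin: centre of its underside, z up. A wire loop (bail), 86 mm wide over all, swings on two pivots at its y = -40 and +40 mm, 35 mm above the underside.
- bail (a joint): Swing of the basket's wire loop, rad: 0 = upright, positive = leaning to the basket's +x side; stops at -0.5 and +0.5. Light friction holds it where it is; it starts leaning to +x, and it swings upright when the basket hangs from it.
- bail_top (a point): Middle of the loop's wire at its top (wire 5 mm thick, there running along the basket's y), 42 mm from the pivots. The loop is an arch. With the basket in the jug the top lies about 46 to 51 mm below the jug's rim; upright it is 77 mm above the basket's underside.
- dish: Round white shallow drip dish with a sloping rim, loose, 0.4 kg, 156 mm in diameter, 16 mm high; flat inner floor about 110 mm across, 5 mm above the worktop. Origin: centre of its underside, z up.
- mug_green: Mug, green above and white below, 86 mm wide and 99 mm high, on the worktop behind the jug; bystander. Origin: under its middle.
- mug_black: Black mug, 81 mm wide and 94 mm high, on the worktop behind the jug; bystander. Origin: under its middle.
- tea_box: Black tea carton, 68 x 131 x 107 mm high, on the worktop behind; bystander. Origin: centre of its underside.

How it is judged:
By the outcome, as a careful person would: the job done as asked, in the order asked, and still so for the second after the job is handed in, with the robot touching nothing.
It also fails if it takes over 72 s, if anything falls off the work surface, if the arm or the gripper's body presses on something with over 40 N, if the wrist force passes 120 N, or if a joint passes its speed limit or range.

### The arm

A 6-joint arm with a two-finger parallel gripper is mounted at the origin on a cart in front of the work surface, level with it; the furniture and walls round the work are solid. World frame = base frame: x ahead of the robot, y to its left, z up, the work surface at z = 0. Lengths are in m, angles in rad, forces in N, time in s.
With the tool pointing down it reaches from about 0.3 to 0.875 m from the base axis. Payload 6.4 kg.
Tool frame: the origin (TCP) lies midway between the tips of the shut fingers; the grasp point (between the pads) lies 19 mm behind it (ctrl.pinch_z is the distance from the TCP to the grasp point, in m); z points along the fingers, y is the line along which they close (so a half turn about z gives the same grasp; the last joint's range is limited). The gripper opens to 85 mm and grips with 20 to 120 N. Pads are 22 mm wide; open, the fingers measure 114 mm over their backs; the gripper's body (76 mm by 85 mm) begins 54 mm behind the grasp point. The pads swing forward as they close: fully open they stand 13 mm farther back than shut.
Start: joints at [0.908, 0.181, 1.607, -0, 1.354, -0.206], TCP at [0.254, 0.516, 0.193] pointing down, gripper open.
Joint ranges: [-2.99, 2.99], [-0.89, 2.07], [0.3, 2.58], [-1.14, 4.28], [0, 2.63], [-3.12, 3.12]. Speed limits (rad/s): [2.57, 2.57, 3.01, 3.14, 3.14, 3.14].

### API

Orientations are given as a unit quaternion [w, x, y, z].
In Python, from bench import ctrl gives the robot as it stands.
- The arm moves only by the tool apply_moves, never from a script. Its argument "moves" is a list of rows, each an object with "jaw": the opening, from 0 (shut) to 1 (fully open); "offset": the shift along the tool's x, y, z in mm, a list of three; "rot": the turn, a rotation vector about the tool's x, y, z in degrees, a list of three. In form: [{"jaw": jaw, "offset": [dx, dy, dz], "rot": [ax, ay, az]}, ...]. A call has exactly 5 rows; each row shifts and turns the commanded pose from where the row before left it, along the tool's axes as they then stand; what a row does not reach is not made up. A row lasts 1/8 s, in which the tool goes at most 62.5 mm and 10.7 degrees, less where a joint would pass 70% of its speed; a pose out of reach is approached as far as the arm can. A call is refused whole if a number of a shift passes 62.5 or a number of a turn 10.7, either way. A call with a gripper value outside its range is refused whole. The fingers move at their own pace and stop on an object; the grip force is fixed at half the most. Time passes only in rows, so rows that do not move let the fingers close, or fill a call up. It gives the time, the measured TCP pose, the force, the opening and the grip force at its end, in the units of the state.
- ctrl.get_obs(): the state, without advancing time (a new reading comes with each control period).
- ctrl.camera(name): name is "scene" or "side" or "wrist"; returns (picture, depth): 420x560x3 uint8, red, green, blue; 420x560 float32, m along the optical axis (not along the pixel's ray), 0 where there is no reading.
- ctrl.camera_params(name): a dict with "K" (3x3 intrinsics, pixels), "cam_to_world" (4x4, takes a point from camera to world coordinates); the wrist camera has in their place "mount" (4x4, takes a point from camera to tool coordinates, whose origin is the TCP and whose axes are the flange's). Camera axes: x right, y down, z forward; pixel columns grow to the right and rows downward; lengths in m; the calibration is good to about 2 mm. A picture is of the moment at which its call begins: read the wrist's pose just before it. camera_params takes no time and is no camera call.
- ctrl.hand_in(): hands the job in; it is judged then, once.
Trained networks look in the newest picture that a camera, given by its name, has taken for a name from the list of things; names that differ only in an ending like _2 or _b are one class to them, and where a whole thing is asked for, a point or a joint stands for the part that bears it (a point fixed in the world has none). Each returns a list of dicts, best first, with "score" (0 to 1); they miss things now and then, are a little off and sometimes report something else, mostly with a low value. They report only what shows in the picture. A call takes as long as a camera call.
- ctrl.outline_of(camera, target): "region" (420x560 bool, what is visible of it) and "position" ([column, row] in pixels, amid what is visible of it).
The state is a dict: "time_s": time; "q": joint angles; "dq": joint speeds; "joint_efforts": joint torques, N m; "eef_pos": TCP position; "eef_rot": TCP orientation; "wrist_force": force on the tool from outside, world axes, zero at the start; "torque": the same for the moment, N m; "opening": opening from 0.0 (shut) to 1.0 (fully open); "grasp_force": force on a finger pad.
Only numpy, scipy, OpenCV 4.12 (cv2) and the standard library are available. Lean on these libraries where they do the work, as an engineer would, in place of code of your own. Each camera call takes 0.05 s, during which the arm holds its last target. There are 200 camera calls.

## Working session

There is one attempt and no reset: what is moved stays moved. The work goes in short steps, Python scripts to look and compute and a tool call to move; the robot and the scene stay as the last step left them, time stands still between calls to the robot, and variables do not carry over. Pictures are saved under pics/ and viewed, at most 10 in all, crops included, and the job is handed in when it is done.

Besides the shell and the picture viewer there is one more tool, called after ">>>" by a JSON object that holds its "method" and its "body", one argument or row to a line. apply_moves: Moves the arm, as the interface text tells. Its arguments: {"type":"object","properties":{"moves":{"type":"array"}},"required":["moves"]}

```bash
ls; mkdir -p pics; cat > h.py <<'E'
import numpy as np, cv2
from scipy.spatial.transform import Rotation as R
from bench import ctrl
def tcp():
    o=ctrl.get_obs(); q=o["eef_rot"]; T=np.eye(4); T[:3,:3]=R.from_quat([q[1],q[2],q[3],q[0]]).as_matrix(); T[:3,3]=o["eef_pos"]; return T
def look(cam):
    T=tcp(); p=ctrl.camera_params(cam); im,d=ctrl.camera(cam)
    C=T@np.array(p["mount"]) if cam=="wrist" else np.array(p["cam_to_world"])
    return im,d,np.array(p["K"]),C
def cloud(d,K,C):
    v,u=np.mgrid[:420,:560]; P=np.stack([(u-K[0,2])/K[0,0]*d,(v-K[1,2])/K[1,1]*d,d,np.ones_like(d)],-1)@C.T
    return P[...,:3]
def proj(p,K,C):
    c=np.linalg.inv(C)@np.append(p,1); return (K@(c[:3]/c[2]))[:2]
def save(im,n): cv2.imwrite("pics/"+n,im[...,::-1])
E
python3 - <<'E'
from h import *
np.set_printoptions(precision=4,suppress=True)
ims=[]
for c in ["scene","side","wrist"]:
    im,d,K,C=look(c); P=cloud(d,K,C); ims.append(im)
    np.savez(f"{c}0.npz",im=im,d=d,K=K,C=C)
    print(c,C[:3,3],C[:3,2])
    for t in ["hook","crock","jug","basket","bail","dish","mug_green","mug_black","tea_box"]:
        r=ctrl.outline_of(c,t)
        for k in r[:1]:
            m=k["region"]&(d>0); q=P[m]
            if len(q): print(t,round(k["score"],2),np.round(k["position"]),m.sum(),"lo",np.percentile(q,2,0),"hi",np.percentile(q,98,0),"med",np.median(q,0))
            else: print(t,k["score"],k["position"],"nodepth")
print(ctrl.get_obs()["time_s"],tcp(),ctrl.pinch_z)
save(cv2.resize(np.vstack([np.hstack(ims[:2])]),(800,300)),"a.png")
save(ims[0],"scene.png")
E
```

```text
pics
scene [ 0.1436 -0.722   0.8677] [ 0.4404  0.5688 -0.6946]
hook 0.79 [191. 184.] 307 lo [0.4542 0.1006 0.0432] hi [0.495  0.1567 0.1546] med [0.4717 0.129  0.1131]
crock 0.9 [210. 206.] 1128 lo [0.4531 0.0461 0.0063] hi [0.5371 0.1323 0.0821] med [0.4959 0.0707 0.0496]
jug 0.63 [262. 248.] 2638 lo [ 0.4578 -0.1971  0.0048] hi [ 0.5808 -0.0972  0.1307] med [ 0.5082 -0.1665  0.0807]
basket 0.51 [258. 242.] 96 lo [ 0.4768 -0.1877  0.035 ] hi [ 0.5352 -0.0998  0.1309] med [ 0.5198 -0.117   0.0462]
bail 0.36 [258. 239.] 39 lo [ 0.5069 -0.1492  0.037 ] hi [ 0.5305 -0.1004  0.0831] med [ 0.5176 -0.1199  0.0689]
dish 0.85 [341. 302.] 3062 lo [ 0.5283 -0.4285  0.0027] hi [ 0.6711 -0.2859  0.019 ] med [ 0.6015 -0.3567  0.0081]
mug_black 0.95 [279. 197.] 1037 lo [ 0.6182 -0.0584  0.0108] hi [0.7098 0.0267 0.0941] med [ 0.666  -0.0234  0.0635]
tea_box 0.59 [342. 222.] 1846 lo [ 0.7048 -0.2453  0.0021] hi [ 0.7975 -0.1346  0.1033] med [ 0.7478 -0.1911  0.0657]
side [0.4902 0.7431 0.7506] [ 0.1051 -0.7942 -0.5985]
hook 0.85 [346. 308.] 309 lo [0.4536 0.0733 0.0228] hi [0.5089 0.1615 0.1543] me
[... 219 characters left out ...]
 [ 0.5082 -0.1115  0.0833]
dish 0.62 [297. 189.] 1257 lo [ 0.5341 -0.4288  0.0023] hi [ 0.6675 -0.2897  0.018 ] med [ 0.6101 -0.3796  0.0069]
mug_green 0.94 [258. 176.] 1399 lo [ 0.6697 -0.3826  0.0039] hi [ 0.7758 -0.2998  0.0987] med [ 0.7097 -0.3199  0.0679]
mug_black 0.69 [252. 268.] 2246 lo [ 0.6197 -0.0535  0.0045] hi [0.7068 0.0306 0.0932] med [0.6662 0.0091 0.0594]
tea_box 0.68 [224. 222.] 1725 lo [ 0.7042 -0.2187  0.0131] hi [ 0.8126 -0.1086  0.0992] med [ 0.7525 -0.1423  0.0659]
wrist [0.1936 0.5441 0.3742] [ 0.2357 -0.1157 -0.9649]
1.5 [[-0.8975  0.4411  0.      0.2536]
 [ 0.4411  0.8975 -0.      0.5161]
 [-0.      0.     -1.      0.1928]
 [ 0.      0.      0.      1.    ]] 0.0187
```

View pics/a.png

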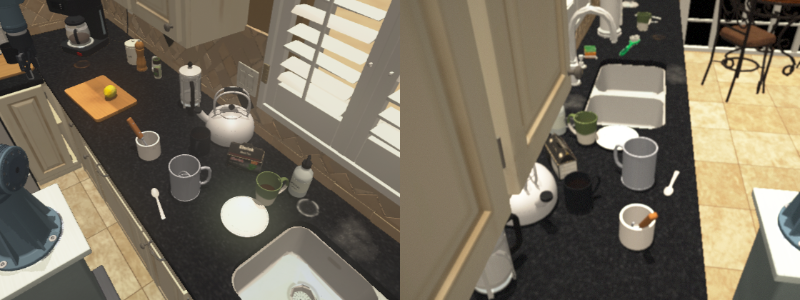

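```bash
cat >> h.py <<'E'
from scipy.optimize import least_squares
def circ(q,r=None):
    c0=np.append(q[:,:2].mean(0),r or .05)
    f=(lambda p: np.hypot(*(q[:,:2]-p[:2]).T)-(r or p[2]))
    s=least_squares(f,c0,loss="soft_l1",f_scale=.002); return s.x
def rows(A,B,n):
    """straight rows from pose A to B (4x4); prints rows rounded to .1"""
    T=A.copy(); out=[]
    for i in range(n):
        k=n-i
        off=T[:3,:3].T@(B[:3,3]-T[:3,3])/k*1e3; rv=np.degrees(R.from_matrix(T[:3,:3].T@B[:3,:3]).as_rotvec())/k
        off=np.round(off,1); rv=np.round(rv,2); out.append((off.tolist(),rv.tolist()))
        T[:3,3]+=T[:3,:3]@off/1e3; T[:3,:3]=T[:3,:3]@R.from_rotvec(np.radians(rv)).as_matrix()
    for o in out: print(o)
    return T
def pose(p,z,y):
    z=np.array(z,float)/np.linalg.norm(z); y=np.array(y,float); y-=z*(y@z); y/=np.linalg.norm(y)
    T=np.eye(4); T[:3,:3]=np.stack([np.cross(y,z),y,z],1); T[:3,3]=p; return T
E
python3 - <<'E'
from h import *
np.set_printoptions(precision=4,suppress=True)
for c in ["scene","side"]:
    D=np.load(c+"0.npz"); P=cloud(D["d"],D["K"],D["C"]); v=D["d"]>0
    def near(x,y,r,z0,z1): 
        return P[v&(np.hypot(P[...,0]-x,P[...,1]-y)<r)&(P[...,2]>z0)&(P[...,2]<z1)]
    q=near(.508,-.146,.058,.02,.12); rr=np.hypot(q[:,0]-.508,q[:,1]+.146); print(c,"jug",circ(q[rr>.045],.051),len(q))
    q=near(.508,-.146,.06,.122,.135); print("jug rim",circ(q),len(q),np.median(q[:,2]))
    q=near(.497,.091,.055,.015,.07); rr=np.hypot(q[:,0]-.497,q[:,1]-.091);print("crock",circ(q[rr>.041],.045),len(q))
    q=near(.6,-.357,.09,.011,.02); print("dish rim",circ(q),len(q))
    # hook: points above crock
    q=near(.465,.14,.09,.088,.2); m=q.mean(0); w=np.linalg.svd(q-m)[2][0]; w*=np.sign(w[2]); print("hook",len(q),m,w,np.degrees(np.arccos(w[2])),q.max(0),np.median(q[q[:,2]>.14],0))
    q=near(.508,-.146,.044,.03,.115); print("inside jug",len(q))
    # jug handle
    q=P[v&(np.hypot(P[...,0]-.508,P[...,1]+.146)<.1)&(np.hypot(P[...,0]-.508,P[...,1]+.146)>.06)&(P[...,2]>.03)]; print("handle",q.mean(0),len(q))
D=np.load("scene0.npz"); im=np.array(D["im"])
save(cv2.resize(im[140:340,150:400],(800,640),interpolation=cv2.INTER_CUBIC)[:600],"b.png")
# look over jug
A=tcp(); C=ctrl.camera_params("wrist"); print(np.array(C["mount"]),C["K"])
E
```

```text
scene jug [ 0.508  -0.1468  0.051 ] 1950
jug rim [ 0.5076 -0.1469  0.0499] 341 0.128630813455481
crock [0.497  0.0914 0.045 ] 775
dish rim [ 0.5991 -0.3581  0.0717] 1105
hook 239 [0.4692 0.1331 0.1232] [-0.2528  0.4466  0.8583] 30.876625684483802 [0.4905 0.157  0.1573] [0.4628 0.1464 0.149 ]
inside jug 84
handle [ 0.5764 -0.1836  0.0751] 151
side jug [ 0.5066 -0.1451  0.051 ] 2449
jug rim [ 0.5065 -0.1439  0.05  ] 360 0.12732193809656756
crock [0.4957 0.0917 0.045 ] 1612
dish rim [ 0.5971 -0.3547  0.0737] 421
hook 282 [0.469  0.149  0.1303] [-0.3213  0.3478  0.8808] 28.263093310129722 [0.489  0.1638 0.1556] [0.4617 0.1564 0.1505]
inside jug 8
handle [ 0.5786 -0.1781  0.0712] 184
[[ 0.0003 -0.9649 -0.2626  0.0662]
 [ 1.      0.0003  0.0001 -0.0013]
 [-0.0001 -0.2626  0.9649 -0.1814]
 [ 0.      0.      0.      1.    ]] [[375.8456   0.     282.5322]
 [  0.     375.8456 202.7295]
 [  0.       0.       1.    ]]
```

View pics/b.png

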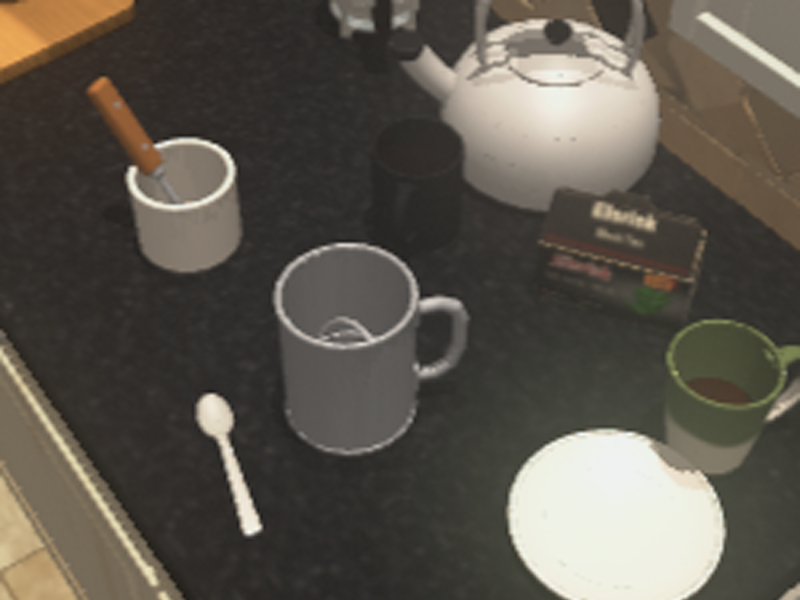

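```bash
python3 - <<'E'
from h import *
A=tcp(); B=A.copy(); B[:3,3]=[.476,-.13,.27]; rows(A,B,15)
E
```

```text
([-32.3, -32.1, -5.1], [0.0, 0.0, 0.0])
([-32.3, -32.1, -5.1], [0.0, 0.0, 0.0])
([-32.3, -32.1, -5.2], [0.0, 0.0, 0.0])
([-32.3, -32.1, -5.1], [0.0, 0.0, 0.0])
([-32.3, -32.1, -5.2], [0.0, 0.0, 0.0])
([-32.3, -32.1, -5.1], [0.0, 0.0, 0.0])
([-32.3, -32.1, -5.2], [0.0, 0.0, 0.0])
([-32.3, -32.1, -5.1], [0.0, 0.0, 0.0])
([-32.3, -32.1, -5.2], [0.0, 0.0, 0.0])
([-32.3, -32.1, -5.1], [0.0, 0.0, 0.0])
([-32.3, -32.1, -5.2], [0.0, 0.0, 0.0])
([-32.3, -32.2, -5.1], [0.0, 0.0, 0.0])
([-32.3, -32.1, -5.2], [0.0, 0.0, 0.0])
([-32.3, -32.2, -5.1], [0.0, 0.0, 0.0])
([-32.3, -32.1, -5.2], [0.0, 0.0, 0.0])
```

>>> {"method": "apply_moves", "body": {
  "moves": [
    {"jaw":1,"offset":[-32,-32,-5],"rot":[0,0,0]},
    {"jaw":1,"offset":[-32,-32,-5],"rot":[0,0,0]},
    {"jaw":1,"offset":[-32,-32,-5],"rot":[0,0,0]},
    {"jaw":1,"offset":[-32,-32,-5],"rot":[0,0,0]},
    {"jaw":1,"offset":[-32,-32,-5],"rot":[0,0,0]}
  ]
}}

```text
time_s: 2.12
eef_pos: [0.327, 0.3006, 0.2181]
eef_rot: [0.0, 0.226, 0.974, 0.0]
wrist_force: [0.8, 0.6, 0.4]
opening: 1.0
grasp_force: 0.0
```

>>> {"method": "apply_moves", "body": {
  "moves": [
    {"jaw":1,"offset":[-32,-32,-5],"rot":[0,0,0]},
    {"jaw":1,"offset":[-32,-32,-5],"rot":[0,0,0]},
    {"jaw":1,"offset":[-32,-32,-5],"rot":[0,0,0]},
    {"jaw":1,"offset":[-32,-32,-5],"rot":[0,0,0]},
    {"jaw":1,"offset":[-32,-32,-5],"rot":[0,0,0]}
  ]
}}

```text
time_s: 2.75
eef_pos: [0.4, 0.0863, 0.2433]
eef_rot: [0.0, 0.226, 0.974, 0.0]
wrist_force: [0.3, 0.5, -0.5]
opening: 0.997
grasp_force: 0.0
```

>>> {"method": "apply_moves", "body": {
  "moves": [
    {"jaw":1,"offset":[-32,-32,-5],"rot":[0,0,0]},
    {"jaw":1,"offset":[-32,-32,-5],"rot":[0,0,0]},
    {"jaw":1,"offset":[-33,-33,-5],"rot":[0,0,0]},
    {"jaw":1,"offset":[-33,-33,-5],"rot":[0,0,0]},
    {"jaw":1,"offset":[-33,-33,-5],"rot":[0,0,0]}
  ]
}}

```text
time_s: 3.38
eef_pos: [0.4744, -0.132, 0.2682]
eef_rot: [0.0, 0.227, 0.974, -0.0]
wrist_force: [0.3, 0.2, -0.7]
opening: 1.001
grasp_force: 0.0
```

>>> {"method": "apply_moves", "body": {
  "moves": [
    {"jaw":1,"offset":[0,0,0],"rot":[0,0,0]},
    {"jaw":1,"offset":[0,0,0],"rot":[0,0,0]},
    {"jaw":1,"offset":[0,0,0],"rot":[0,0,0]},
    {"jaw":1,"offset":[0,0,0],"rot":[0,0,0]},
    {"jaw":1,"offset":[0,0,0],"rot":[0,0,0]}
  ]
}}

```text
time_s: 4.0
eef_pos: [0.474, -0.1298, 0.2679]
eef_rot: [0.0, 0.226, 0.974, -0.0]
wrist_force: [-0.9, -0.8, -0.2]
opening: 0.998
grasp_force: 0.0
```

```bash
python3 - <<'E'
from h import *
np.set_printoptions(precision=4,suppress=True)
im,d,K,C=look("wrist"); np.savez("wrist1.npz",im=im,d=d,K=K,C=C); P=cloud(d,K,C); v=d>0
J=np.array([.507,-.1455])
r=np.hypot(P[...,0]-J[0],P[...,1]-J[1])
rim=P[v&(r<.056)&(r>.04)&(P[...,2]>.122)&(P[...,2]<.135)]; print("rim",circ(rim),np.median(rim[:,2]),len(rim))
for t in ["bail","basket","jug"]:
    for k in ctrl.outline_of("wrist",t)[:2]:
        m=k["region"]&v; q=P[m]; print(t,k["score"],np.round(k["position"]),m.sum(),np.percentile(q,[2,50,98],axis=0))
q=P[v&(r<.046)&(P[...,2]>.05)&(P[...,2]<.1)]; print("bail pts",len(q))
q=q[r[v&(r<.046)&(P[...,2]>.05)&(P[...,2]<.1)]<.04]
for lo in np.arange(.05,.095,.005):
    s=q[(q[:,2]>lo)&(q[:,2]<lo+.005)]; print(round(lo,3),len(s),s.mean(0) if len(s) else "", s.min(0) if len(s) else "",s.max(0) if len(s) else "")
uv=proj(np.array([*J,.1]),K,C); print(uv)
u,w=map(int,uv); c=im[max(0,w-90):w+90,u-120:u+120]; print(max(0,w-90),u-120); save(cv2.resize(c,None,fx=3.3,fy=3.3,interpolation=cv2.INTER_CUBIC),"c.png")
E
```

```text
rim [ 0.507  -0.1454  0.0496] 0.1291175569408205 2147
bail 0.64 [278. 200.] 3592 [[ 0.4794 -0.183   0.0076]
 [ 0.5128 -0.1507  0.01  ]
 [ 0.541  -0.1102  0.0808]]
bail 0.63 [294. 212.] 453 [[ 0.506  -0.1864  0.018 ]
 [ 0.5173 -0.1411  0.0732]
 [ 0.5371 -0.1063  0.082 ]]
basket 0.91 [281. 198.] 3544 [[ 0.4797 -0.1827  0.0076]
 [ 0.5129 -0.1505  0.01  ]
 [ 0.541  -0.1103  0.0808]]
jug 0.81 [289. 230.] 7923 [[ 0.4572 -0.1938  0.0049]
 [ 0.5331 -0.1527  0.095 ]
 [ 0.5666 -0.0972  0.1306]]
bail pts 416
0.05 18 [ 0.5085 -0.1287  0.0525] [ 0.5066 -0.1846  0.0501] [ 0.5114 -0.1057  0.0546]
0.055 31 [ 0.5105 -0.1405  0.0577] [ 0.5078 -0.1852  0.0552] [ 0.5146 -0.1071  0.0599]
0.06 33 [ 0.5125 -0.139   0.0628] [ 0.5102 -0.1833  0.0601] [ 0.5154 -0.1093  0.0649]
0.065 48 [ 0.5144 -0.1455  0.0676] [ 0.5111 -0.1806  0.0651] [ 0.5187 -0.1133  0.07  ]
0.07 70 [ 0.5166 -0.1437  0.0728] [ 0.5137 -0.1765  0.07  ] [ 0.5201 -0.1164  0.0749]
0.075 109 [ 0.5186 -0.1463  0.0779] [ 0.5152 -0.1694  0.075 ] [ 0.5224 -0.1235  0.0799]
0.08 96 [ 0.5198 -0.1462  0.0812] [ 0.517  -0.1598  0.08  ] [ 0.5227 -0.1324  0.0838]
0.085 0   
0.09 0   
[284.2258 210.3413]
120 164
```

View pics/c.png

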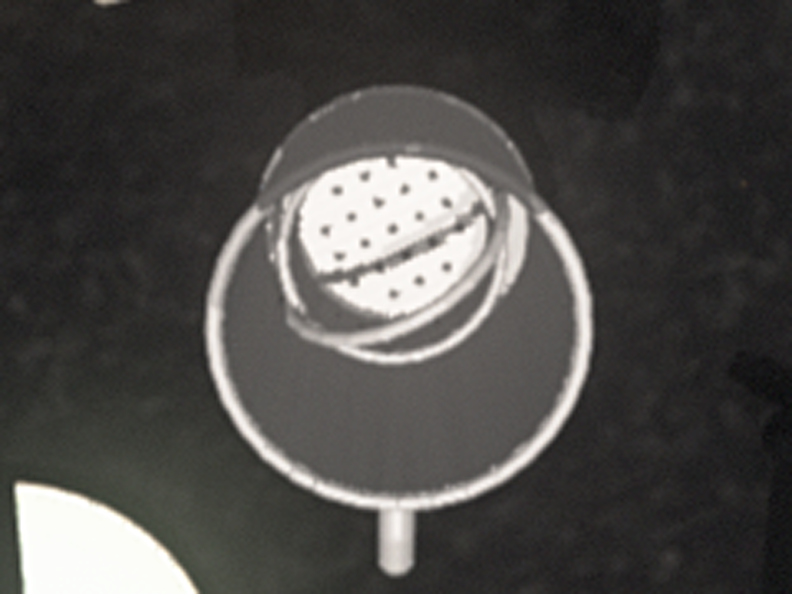

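```bash
python3 - <<'E'
from h import *
np.set_printoptions(precision=4,suppress=True)
D=np.load("wrist1.npz"); P=cloud(D["d"],D["K"],D["C"]); q=P[(np.hypot(P[...,0]-.507,P[...,1]+.1455)<.04)&(P[...,2]>.055)&(P[...,2]<.1)]
A=np.c_[q[:,1]+.146,q[:,2]-.08,np.ones(len(q))]; s=np.linalg.lstsq(A,q[:,0],rcond=None)[0]; print("bail plane dx/dy,dx/dz,x@z.08",s)
hz=np.array([-.287,.397,.870]); hz/=np.linalg.norm(hz); g=np.array([.471,.138,.121])
hy=np.cross([0,0,1],hz); hy=-hy if hy[0]<0 else hy
B=pose(g+.081*hz,-hz,hy); print(B); rows(tcp(),B,10)
E
```

```text
bail plane dx/dy,dx/dz,x@z.08 [-0.0209  0.3962  0.5194]
[[-0.5105  0.8104  0.2874  0.4477]
 [ 0.7062  0.5859 -0.3976  0.1702]
 [-0.4906  0.     -0.8714  0.1916]
 [ 0.      0.      0.      1.    ]]
([15.6, 25.8, 7.6], [0.72, -2.88, 2.74])
([17.2, 25.1, 6.5], [0.72, -2.88, 2.74])
([18.7, 24.3, 5.3], [0.72, -2.88, 2.73])
([20.0, 23.5, 4.0], [0.72, -2.88, 2.74])
([21.3, 22.5, 2.7], [0.72, -2.88, 2.73])
([22.5, 21.5, 1.3], [0.71, -2.88, 2.74])
([23.5, 20.4, -0.2], [0.72, -2.88, 2.73])
([24.4, 19.3, -1.6], [0.71, -2.87, 2.74])
([25.1, 18.1, -3.1], [0.72, -2.88, 2.73])
([25.8, 16.8, -4.5], [0.71, -2.87, 2.74])
```

>>> {"method": "apply_moves", "body": {
  "moves": [
    {"jaw":1,"offset":[15.6,25.8,7.6],"rot":[0.72,-2.88,2.74]},
    {"jaw":1,"offset":[17.2,25.1,6.5],"rot":[0.72,-2.88,2.74]},
    {"jaw":1,"offset":[18.7,24.3,5.3],"rot":[0.72,-2.88,2.74]},
    {"jaw":1,"offset":[20,23.5,4],"rot":[0.72,-2.88,2.74]},
    {"jaw":1,"offset":[21.3,22.5,2.7],"rot":[0.72,-2.88,2.74]}
  ]
}}

```text
time_s: 4.82
eef_pos: [0.4608, 0.0206, 0.2297]
eef_rot: [0.116, 0.34, 0.932, -0.059]
wrist_force: [0.3, 1.3, -0.3]
opening: 1.0
grasp_force: 0.0
```

>>> {"method": "apply_moves", "body": {
  "moves": [
    {"jaw":1,"offset":[22.5,21.5,1.3],"rot":[0.72,-2.88,2.74]},
    {"jaw":1,"offset":[23.5,20.4,-0.2],"rot":[0.72,-2.88,2.74]},
    {"jaw":1,"offset":[24.4,19.3,-1.6],"rot":[0.72,-2.88,2.74]},
    {"jaw":1,"offset":[25.1,18.1,-3.1],"rot":[0.72,-2.88,2.74]},
    {"jaw":1,"offset":[25.8,16.8,-4.5],"rot":[0.72,-2.88,2.74]}
  ]
}}

```text
time_s: 5.45
eef_pos: [0.4479, 0.1713, 0.1917]
eef_rot: [0.227, 0.441, 0.861, -0.115]
wrist_force: [0.7, -0.9, -1.6]
opening: 0.997
grasp_force: 0.0
```

>>> {"method": "apply_moves", "body": {
  "moves": [
    {"jaw":1,"offset":[0,0,0],"rot":[0,0,0]},
    {"jaw":1,"offset":[0,0,0],"rot":[0,0,0]},
    {"jaw":1,"offset":[0,0,0],"rot":[0,0,0]},
    {"jaw":1,"offset":[0,0,0],"rot":[0,0,0]},
    {"jaw":1,"offset":[0,0,0],"rot":[0,0,0]}
  ]
}}

```text
time_s: 6.08
eef_pos: [0.4482, 0.1695, 0.1919]
eef_rot: [0.226, 0.441, 0.861, -0.116]
wrist_force: [0.1, -0.0, -0.2]
opening: 0.999
grasp_force: 0.0
```

```bash
python3 - <<'E'
from h import *
np.set_printoptions(precision=4,suppress=True)
im,d,K,C=look("wrist"); np.savez("wrist2.npz",im=im,d=d,K=K,C=C); P=cloud(d,K,C); v=d>0
T=tcp(); print(T, ctrl.get_obs()["q"])
k=ctrl.outline_of("wrist","hook")[0]; m=k["region"]&v; m=cv2.erode(m.astype(np.uint8),np.ones((3,3)))>0; q=P[m]; print(k["score"],m.sum(),np.percentile(q,[2,50,98],axis=0))
# in tool frame
t=(q-T[:3,3])@T[:3,:3]*1e3
for lo in range(-60,140,15):
    s=t[(t[:,2]>lo)&(t[:,2]<lo+15)]
    if len(s)>3: print(lo,len(s),"x",np.percentile(s[:,0],[2,50,98]),"y",np.percentile(s[:,1],[2,50,98]))
save(im,"d.png")
E
```

```text
[[-0.5089  0.8116  0.287   0.4481]
 [ 0.7072  0.5842 -0.3983  0.1696]
 [-0.4909  0.0003 -0.8712  0.1918]
 [ 0.      0.      0.      1.    ]] [ 0.4785 -0.0189  1.9212 -0.5453  1.2121  0.0434]
0.66 1158 [[0.4517 0.1293 0.09  ]
 [0.4618 0.1526 0.1462]
 [0.4765 0.1616 0.1549]]
30 495 x [-2.6019  3.3637  8.8236] y [-7.5397  1.1554  9.9156]
45 239 x [-2.3353  9.5237 10.5208] y [-9.1695  0.612  10.5419]
60 137 x [ 6.7236  9.8101 10.5184] y [-10.1392  -1.351    8.9712]
75 120 x [ 7.0879  9.8822 10.6651] y [-10.6598  -1.3666   8.5289]
90 101 x [ 7.7882  9.9982 10.6602] y [-11.107   -2.1166   7.6444]
105 66 x [ 8.0554 10.0634 10.6486] y [-11.6052  -3.3401   6.2678]
```

View pics/d.png

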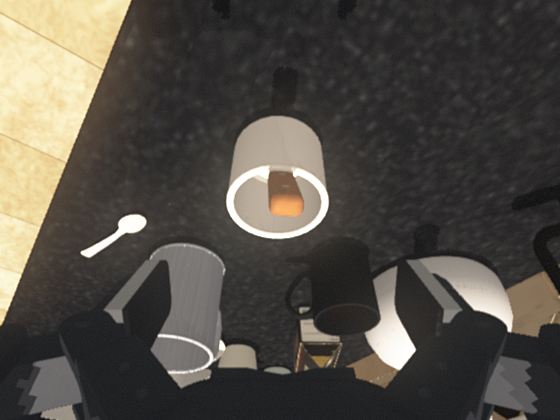

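```bash
python3 - <<'E'
from h import *
np.set_printoptions(precision=4,suppress=True)
D=np.load("wrist2.npz"); P=cloud(D["d"],D["K"],D["C"]); T=tcp()
from bench import ctrl
k=ctrl.outline_of("wrist","hook")[0]; m=k["region"]&(D["d"]>0); m=cv2.erode(m.astype(np.uint8),np.ones((3,3)))>0
t=(P[m]-T[:3,3])@T[:3,:3]*1e3
print("top",np.percentile(t[:,2],[.5,2,10,30]))
f=t[(t[:,2]>48)&(t[:,0]>6)]
for _ in range(3):
    A=np.c_[f[:,1],f[:,2]-70,np.ones(len(f))]; s=np.linalg.lstsq(A,f[:,0],rcond=None)[0]; f=f[abs(A@s-f[:,0])<1]
print("face x = ",s,len(f))
zs=np.arange(50,115,6); c=[np.percentile(f[abs(f[:,2]-z)<4,1],[3,97]).mean() for z in zs]; p=np.polyfit(zs-70,c,1); print("y",p)
e=t[t[:,2]<44]; print("end face z plane",np.linalg.lstsq(np.c_[e[:,:2],np.ones(len(e))],e[:,2],rcond=None)[0])
top=np.percentile(t[:,2],3)
hz=T[:3,:3]@np.array([-s[1],-p[0],-1]); hz/=np.linalg.norm(hz)
zt=top+41
ax=np.array([s[2]-7.5+s[1]*(zt-70),p[1]+p[0]*(zt-70),zt])/1e3
g=T[:3,3]+T[:3,:3]@ax; print("hz",hz,np.degrees(np.arccos(hz[2])),"grip",g,"origin",g-.125*hz)
hy=np.cross([0,0,1],hz); hy=-hy if hy[0]<0 else hy
np.savez("hook.npz",hz=hz,g=g,hy=hy)
B=pose(g+.0187*-hz,-hz,hy); print(B,"yaw check face normal y-slope above")
pre=B.copy(); pre[:3,3]+=.06*hz
T1=rows(T,pre,3); print(); rows(T1,B,4)
E
```

```text
top [41.7028 42.0354 42.8274 43.8951]
face x =  [-0.0409  0.0027  9.7562] 470
y [-0.0494 -0.4342]
end face z plane [-0.0053  0.0124 43.0753]
hz [-0.2452  0.4247  0.8715] 29.36758203043367 grip [0.4699 0.1376 0.1181] origin [0.5006 0.0845 0.0091]
[[-0.4358  0.866   0.2452  0.4745]
 [ 0.7547  0.5001 -0.4247  0.1296]
 [-0.4904  0.     -0.8715  0.1018]
 [ 0.      0.      0.      1.    ]] yaw check face normal y-slope above
([0.7, 0.3, 14.0], [0.94, 0.01, 1.67])
([0.8, 0.5, 14.0], [0.95, 0.01, 1.67])
([0.7, 0.8, 14.0], [0.94, 0.01, 1.67])

([0.0, -0.0, 15.0], [0.0, 0.0, -0.0])
([0.0, -0.0, 15.0], [0.0, 0.0, -0.0])
([0.0, -0.0, 15.0], [0.0, 0.0, -0.0])
([0.0, -0.0, 15.0], [0.0, 0.0, -0.0])
```

>>> {"method": "apply_moves", "body": {
  "moves": [
    {"jaw":1,"offset":[0.7,0.3,14],"rot":[0.9,0,1.2]},
    {"jaw":1,"offset":[0.8,0.5,14],"rot":[0.9,0,1.2]},
    {"jaw":1,"offset":[0.7,0.8,14],"rot":[0.9,0,1.2]},
    {"jaw":1,"offset":[0,0,15],"rot":[0,0,0]},
    {"jaw":1,"offset":[0,0,15],"rot":[0,0,0]}
  ]
}}

```text
time_s: 6.85
eef_pos: [0.4671, 0.1422, 0.1264]
eef_rot: [0.219, 0.473, 0.844, -0.129]
wrist_force: [-0.1, -0.5, -0.1]
opening: 1.002
grasp_force: 0.0
```

>>> {"method": "apply_moves", "body": {
  "moves": [
    {"jaw":1,"offset":[0,0,15],"rot":[0,0,0]},
    {"jaw":1,"offset":[0,0,15],"rot":[0,0,0]},
    {"jaw":1,"offset":[0,0,0],"rot":[0,0,0]},
    {"jaw":1,"offset":[0,0,0],"rot":[0,0,0]},
    {"jaw":0.5,"offset":[0,0,0],"rot":[0,0,0]}
  ]
}}

```text
time_s: 7.48
eef_pos: [0.4749, 0.1304, 0.1022]
eef_rot: [0.219, 0.473, 0.844, -0.128]
wrist_force: [1.1, -0.4, 0.4]
opening: 0.82
grasp_force: 0.0
```

>>> {"method": "apply_moves", "body": {
  "moves": [
    {"jaw":0.2,"offset":[0,0,0],"rot":[0,0,0]},
    {"jaw":0,"offset":[0,0,0],"rot":[0,0,0]},
    {"jaw":0,"offset":[0,0,0],"rot":[0,0,0]},
    {"jaw":0,"offset":[0,0,0],"rot":[0,0,0]},
    {"jaw":0,"offset":[0,0,0],"rot":[0,0,0]}
  ]
}}

```text
time_s: 8.1
eef_pos: [0.4747, 0.1301, 0.1018]
eef_rot: [0.219, 0.473, 0.844, -0.129]
wrist_force: [-0.3, 1.6, 1.0]
opening: 0.24
grasp_force: 60.2
```

```bash
python3 - <<'E'
from h import *
T=tcp(); np.save("Tgrasp.npy",T); print(T[:3,:3].T@[0,0,1])
A=T.copy(); A[2,3]+=.1
B=pose([.4875,-.146,.275],[0,0,-1],[-.021,1,0]); rows(A,B,10)
E
```

```text
[-0.4912687  -0.01008091 -0.87094974]
([-24.7, -13.3, 5.7], [-1.59, 2.64, -5.83])
([-23.4, -15.9, 4.1], [-1.59, 2.64, -5.83])
([-21.8, -18.3, 2.6], [-1.59, 2.64, -5.84])
([-19.9, -20.5, 1.1], [-1.58, 2.64, -5.83])
([-17.7, -22.4, -0.3], [-1.59, 2.64, -5.84])
([-15.3, -24.1, -1.7], [-1.58, 2.64, -5.83])
([-12.7, -25.5, -3.1], [-1.59, 2.64, -5.84])
([-9.8, -26.5, -4.3], [-1.58, 2.63, -5.83])
([-6.9, -27.2, -5.5], [-1.59, 2.64, -5.84])
([-3.9, -27.6, -6.4], [-1.58, 2.63, -5.83])
```

>>> {"method": "apply_moves", "body": {
  "moves": [
    {"jaw":0,"offset":[-4.9,0,-8.7],"rot":[0,0,0]},
    {"jaw":0,"offset":[-9.8,0,-17.4],"rot":[0,0,0]},
    {"jaw":0,"offset":[-9.8,0,-17.4],"rot":[0,0,0]},
    {"jaw":0,"offset":[-12.2,0,-21.8],"rot":[0,0,0]},
    {"jaw":0,"offset":[-12.2,0,-21.8],"rot":[0,0,0]}
  ]
}}

```text
time_s: 8.72
eef_pos: [0.4756, 0.1309, 0.2039]
eef_rot: [0.219, 0.473, 0.844, -0.128]
wrist_force: [0.2, -0.1, -1.3]
opening: 0.241
grasp_force: 60.0
```

>>> {"method": "apply_moves", "body": {
  "moves": [
    {"jaw":0,"offset":[-24.7,-13.3,5.7],"rot":[-1.59,2.64,-5.83]},
    {"jaw":0,"offset":[-23.4,-15.9,4.1],"rot":[-1.59,2.64,-5.83]},
    {"jaw":0,"offset":[-21.8,-18.3,2.6],"rot":[-1.59,2.64,-5.83]},
    {"jaw":0,"offset":[-19.9,-20.5,1.1],"rot":[-1.58,2.64,-5.83]},
    {"jaw":0,"offset":[-17.7,-22.4,-0.3],"rot":[-1.59,2.64,-5.83]}
  ]
}}

```text
time_s: 9.35
eef_pos: [0.4819, -0.0081, 0.2404]
eef_rot: [0.115, 0.239, 0.962, -0.066]
wrist_force: [1.1, -0.1, -1.4]
opening: 0.243
grasp_force: 60.0
```

>>> {"method": "apply_moves", "body": {
  "moves": [
    {"jaw":0,"offset":[-15.3,-24.1,-1.7],"rot":[-1.58,2.64,-5.83]},
    {"jaw":0,"offset":[-12.7,-25.5,-3.1],"rot":[-1.59,2.64,-5.83]},
    {"jaw":0,"offset":[-9.8,-26.5,-4.3],"rot":[-1.58,2.64,-5.83]},
    {"jaw":0,"offset":[-6.9,-27.2,-5.5],"rot":[-1.59,2.64,-5.83]},
    {"jaw":0,"offset":[-3.9,-27.6,-6.4],"rot":[-1.58,2.64,-5.83]}
  ]
}}

```text
time_s: 9.98
eef_pos: [0.4882, -0.1466, 0.2768]
eef_rot: [0.0, -0.012, 1.0, 0.0]
wrist_force: [-0.0, -0.8, -0.3]
opening: 0.243
grasp_force: 60.0
```

>>> {"method": "apply_moves", "body": {
  "moves": [
    {"jaw":0,"offset":[0,0,0],"rot":[0,0,0]},
    {"jaw":0,"offset":[0,0,0],"rot":[0,0,0]},
    {"jaw":0,"offset":[0,0,0],"rot":[0,0,0]},
    {"jaw":0,"offset":[0,0,0],"rot":[0,0,0]},
    {"jaw":0,"offset":[0,0,0],"rot":[0,0,0]}
  ]
}}

```text
time_s: 10.6
eef_pos: [0.4881, -0.1449, 0.2748]
eef_rot: [-0.0, -0.011, 1.0, -0.0]
wrist_force: [0.8, 0.9, -1.0]
opening: 0.243
grasp_force: 60.0
```

```bash
python3 - <<'E'
from h import *
np.set_printoptions(precision=4,suppress=True)
T=tcp(); print(T, ctrl.get_obs()["q"])
cs=[]
for c in ["scene","side","wrist"]:
    im,d,K,C=look(c); np.savez(c+"3.npz",im=im,d=d,K=K,C=C); P=cloud(d,K,C); v=d>0
    for k in ctrl.outline_of(c,"hook")[:1]:
        m=k["region"]&v; q=P[m]; print(c,k["score"],m.sum(),np.round(k["position"]))
        t=(q-T[:3,3])@T[:3,:3]*1e3
        for lo in range(0,125,10):
            s=t[(t[:,2]>lo)&(t[:,2]<=lo+10)]
            if len(s)>2: print(lo,len(s),"x",np.percentile(s[:,0],[5,50,95]),"y",np.percentile(s[:,1],[5,50,95]))
    p=T[:3,3]+T[:3,:3]@[0,0,.06]; uv=proj(p,K,C); u,w=map(int,uv); u=np.clip(u,70,490); w=np.clip(w,75,345)
    cs.append(cv2.resize(im[w-75:w+75,u-50:u+50],(400,600),interpolation=cv2.INTER_CUBIC))
save(np.hstack(cs[:2]),"e.png")
E
```

```text
[[-0.9998 -0.0211 -0.0003  0.4881]
 [-0.0211  0.9998 -0.0001 -0.1449]
 [ 0.0003 -0.0001 -1.      0.2748]
 [ 0.      0.      0.      1.    ]] [-0.5218 -0.0282  1.665  -0.0002  1.505  -2.1137]
scene 0.82 341 [251. 195.]
0 32 x [-2.1274  6.7131  8.3476] y [-12.4589  -8.9077   3.313 ]
10 34 x [-3.2001  5.5142  8.0628] y [-12.1476  -9.7915   4.0546]
20 28 x [-5.0049  5.0137  8.3091] y [-12.7658  -9.3587   1.1304]
30 12 x [-1.142   4.828   7.7397] y [-10.3816  -5.7991  -1.8575]
40 9 x [-0.2959  2.6733  3.9703] y [-5.2056 -3.4366 -1.9734]
50 10 x [-0.6476  1.6038  3.5635] y [-4.7678 -3.0343 -0.5675]
60 7 x [-0.1213  1.7416  3.6047] y [-5.1726 -2.4567 -0.4104]
70 10 x [0.653  3.0376 4.3992] y [-4.3104 -2.6962 -0.5308]
80 15 x [-7.6464  2.0626  3.9984] y [-4.9559 -3.0615  0.4629]
90 12 x [-19.9319   0.6688   4.1658] y [-4.6829 -3.5221 -2.6899]
100 8 x [-8.4862 -3.0304  1.5224] y [-5.0034 -3.3898 -1.6556]
side 0.56 396 [348. 156.]
0 35 x [-5.0248  0.9547  8.4284] y [ 4.4112  9.3067 11.5815]
10 36 x [-4.2486  2.5912  9.2272] y [ 5.3389  8.8461 12.5193]
20 30 x [-3.6619  1.4826  8.0999] y [ 5.79
[... 510 characters left out ...]
  4.2203]
110 4 x [-11.5019  -6.6611  -1.8201] y [0.7729 1.6086 2.5394]
wrist 0.67 4817 [284. 257.]
0 227 x [5.8959 8.3016 8.7477] y [-10.6253  -1.3592   7.9109]
10 201 x [5.8022 8.3488 8.7447] y [-10.632   -1.3361   7.9657]
20 135 x [6.5525 8.3777 8.7213] y [-10.4122  -1.8964   7.2016]
30 35 x [6.8192 7.9846 8.4451] y [-4.8757 -1.3154  2.8565]
50 31 x [3.206  4.2398 4.5986] y [-3.8845 -1.289   1.3484]
60 39 x [2.0369 4.059  4.5931] y [-4.6429 -1.2684  1.5465]
70 31 x [3.0153 4.0553 4.641 ] y [-4.0565 -1.2597  1.5465]
80 28 x [2.9847 4.2629 4.7894] y [-4.1559 -1.2493  1.666 ]
90 24 x [2.841  4.2243 4.8582] y [-4.2442 -1.6119  1.6358]
100 3 x [3.4943 4.1467 4.2647] y [-2.4515  0.3098  0.9998]
```

View pics/e.png

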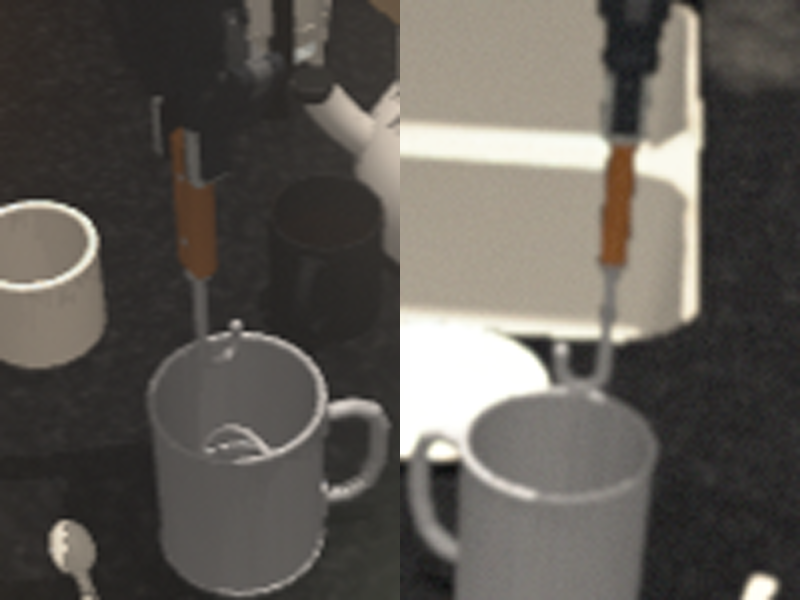

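>>> {"method": "apply_moves", "body": {
  "moves": [
    {"jaw":0,"offset":[2,0,10],"rot":[0,0,0]},
    {"jaw":0,"offset":[0,0,20],"rot":[0,0,0]},
    {"jaw":0,"offset":[0,0,20],"rot":[0,0,0]},
    {"jaw":0,"offset":[0,0,20],"rot":[0,0,0]},
    {"jaw":0,"offset":[0,0,10],"rot":[0,0,0]}
  ]
}}

```text
time_s: 11.52
eef_pos: [0.4851, -0.145, 0.1928]
eef_rot: [-0.001, -0.01, 1.0, 0.001]
wrist_force: [-0.4, 0.8, -0.8]
opening: 0.24
grasp_force: 60.0
```

>>> {"method": "apply_moves", "body": {
  "moves": [
    {"jaw":0,"offset":[0,0,10],"rot":[0,0,0]},
    {"jaw":0,"offset":[0,0,10],"rot":[0,0,0]},
    {"jaw":0,"offset":[0,0,10],"rot":[0,0,0]},
    {"jaw":0,"offset":[0,0,10],"rot":[0,0,0]},
    {"jaw":0,"offset":[0,0,0],"rot":[0,0,0]}
  ]
}}

```text
time_s: 12.15
eef_pos: [0.4854, -0.1451, 0.1537]
eef_rot: [-0.001, -0.01, 1.0, 0.0]
wrist_force: [0.2, -0.2, -0.4]
opening: 0.243
grasp_force: 60.0
```

```bash
python3 - <<'E'
from h import *
np.set_printoptions(precision=4,suppress=True)
T=tcp(); print(T[:3,3],ctrl.get_obs()["wrist_force"])
im,d,K,C=look("scene"); P=cloud(d,K,C); T=tcp()
r=np.hypot(P[...,0]-.507,P[...,1]+.1455)
rim=P[(r<.056)&(P[...,2]>.122)&(P[...,2]<.135)]; print("rim",circ(rim,.05))
cs=[cv2.resize(im[200:275,215:315],(800,600),interpolation=cv2.INTER_CUBIC)]
print([ (n,proj(p,K,C)) for n,p in dict(wire=np.array([.5195,-.146,.079]),tip=np.array([.5073,-.146,.070])).items()])
save(cs[0],"f.png")
E
```

```text
[ 0.4854 -0.1451  0.1537] [ 0.1698 -0.1577 -0.4209]
rim [ 0.508  -0.1469  0.05  ]
[('wire', array([262.5338, 243.362 ])), ('tip', array([258.4993, 248.0037]))]
```

View pics/f.png

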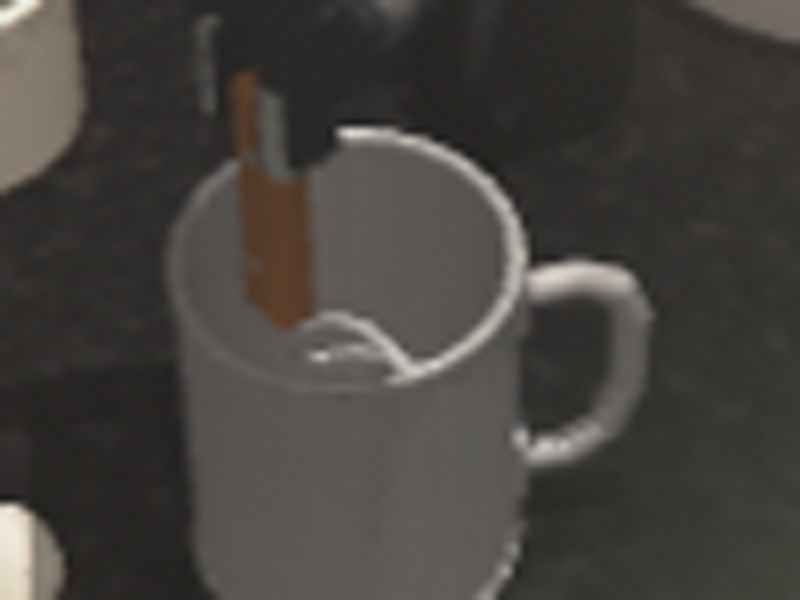

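>>> {"method": "apply_moves", "body": {
  "moves": [
    {"jaw":0,"offset":[-8,0,0],"rot":[0,0,0]},
    {"jaw":0,"offset":[-8,0,0],"rot":[0,0,0]},
    {"jaw":0,"offset":[-8,0,0],"rot":[0,0,0]},
    {"jaw":0,"offset":[0,0,-10],"rot":[0,0,0]},
    {"jaw":0,"offset":[0,0,-11],"rot":[0,0,0]}
  ]
}}

```text
time_s: 12.82
eef_pos: [0.5101, -0.1449, 0.1764]
eef_rot: [-0.0, -0.01, 1.0, 0.0]
wrist_force: [0.2, 0.1, -0.5]
opening: 0.241
grasp_force: 60.0
```

>>> {"method": "apply_moves", "body": {
  "moves": [
    {"jaw":0,"offset":[5,0,0],"rot":[0,0,0]},
    {"jaw":0,"offset":[5,0,0],"rot":[0,0,0]},
    {"jaw":0,"offset":[3,0,-2],"rot":[0,0,0]},
    {"jaw":0,"offset":[0,0,-4],"rot":[0,0,0]},
    {"jaw":0,"offset":[0,0,-4],"rot":[0,0,0]}
  ]
}}

```text
time_s: 13.45
eef_pos: [0.497, -0.1453, 0.1859]
eef_rot: [-0.0, -0.01, 1.0, 0.0]
wrist_force: [0.6, -0.7, -2.6]
opening: 0.239
grasp_force: 59.8
```

>>> {"method": "apply_moves", "body": {
  "moves": [
    {"jaw":0,"offset":[0,0,-4],"rot":[0,0,0]},
    {"jaw":0,"offset":[0,0,-4],"rot":[0,0,0]},
    {"jaw":0,"offset":[0,0,-4],"rot":[0,0,0]},
    {"jaw":0,"offset":[0,0,-4],"rot":[0,0,0]},
    {"jaw":0,"offset":[0,0,0],"rot":[0,0,0]}
  ]
}}

```text
time_s: 14.08
eef_pos: [0.4973, -0.1453, 0.2021]
eef_rot: [0.0, -0.01, 1.0, -0.0]
wrist_force: [-0.1, 0.2, -4.1]
opening: 0.24
grasp_force: 59.6
```

```bash
python3 - <<'E'
from h import *
np.set_printoptions(precision=4,suppress=True)
T=tcp(); 
im,d,K,C=look("scene"); P=cloud(d,K,C); F=[]
for c in range(3): F.append(ctrl.get_obs()["wrist_force"]); ctrl.camera("side")
print(T[:3,3],np.mean(F,0))
r=np.hypot(P[...,0]-.507,P[...,1]+.1455)
rim=P[(r<.056)&(P[...,2]>.122)&(P[...,2]<.135)]; print("rim",circ(rim,.05))
q=P[(r<.036)&(P[...,2]>.02)&(P[...,2]<.12)]; print(len(q))
save(cv2.resize(im[200:275,215:315],(800,600),interpolation=cv2.INTER_CUBIC),"g.png")
E
```

```text
[ 0.4973 -0.1453  0.2021] [-0.3905  0.2747 -4.0595]
rim [ 0.5077 -0.1472  0.05  ]
158
```

View pics/g.png

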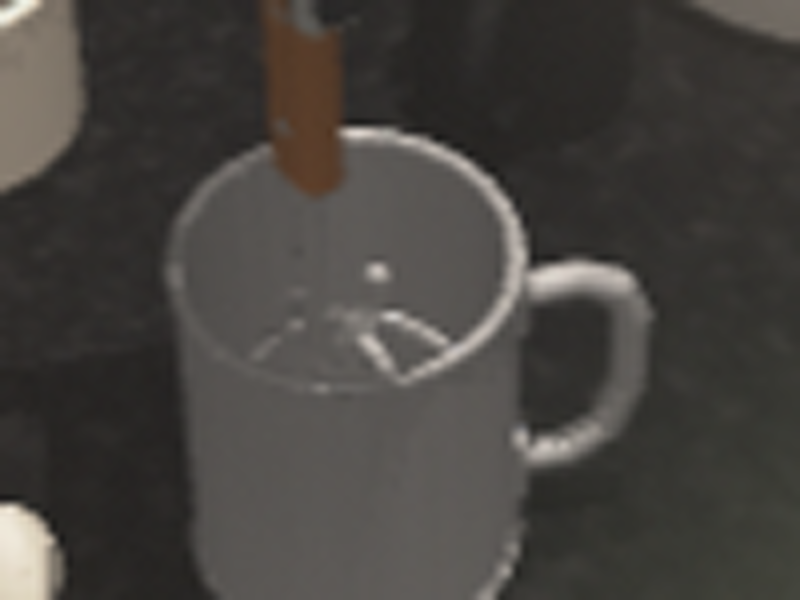

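>>> {"method": "apply_moves", "body": {
  "moves": [
    {"jaw":0,"offset":[0,0,-6],"rot":[0,0,0]},
    {"jaw":0,"offset":[0,0,-9],"rot":[0,0,0]},
    {"jaw":0,"offset":[0,0,-9],"rot":[0,0,0]},
    {"jaw":0,"offset":[0,0,-9],"rot":[0,0,0]},
    {"jaw":0,"offset":[0,0,-9],"rot":[0,0,0]}
  ]
}}

```text
time_s: 14.9
eef_pos: [0.4972, -0.1453, 0.2445]
eef_rot: [-0.0, -0.01, 1.0, -0.0]
wrist_force: [0.3, -0.4, -4.0]
opening: 0.239
grasp_force: 59.6
```

>>> {"method": "apply_moves", "body": {
  "moves": [
    {"jaw":0,"offset":[0,0,-9],"rot":[0,0,0]},
    {"jaw":0,"offset":[0,0,-9],"rot":[0,0,0]},
    {"jaw":0,"offset":[0,0,-9],"rot":[0,0,0]},
    {"jaw":0,"offset":[0,0,-9],"rot":[0,0,0]},
    {"jaw":0,"offset":[0,0,-9],"rot":[0,0,0]}
  ]
}}

```text
time_s: 15.52
eef_pos: [0.4971, -0.1452, 0.2892]
eef_rot: [-0.0, -0.01, 1.0, 0.0]
wrist_force: [0.5, 0.0, -3.5]
opening: 0.245
grasp_force: 59.6
```

>>> {"method": "apply_moves", "body": {
  "moves": [
    {"jaw":0,"offset":[0,0,-9],"rot":[0,0,0]},
    {"jaw":0,"offset":[0,0,-9],"rot":[0,0,0]},
    {"jaw":0,"offset":[0,0,-9],"rot":[0,0,0]},
    {"jaw":0,"offset":[0,0,-9],"rot":[0,0,0]},
    {"jaw":0,"offset":[0,0,-9],"rot":[0,0,0]}
  ]
}}

```text
time_s: 16.15
eef_pos: [0.4972, -0.1452, 0.3343]
eef_rot: [-0.0, -0.01, 1.0, 0.0]
wrist_force: [0.0, 0.2, -3.9]
opening: 0.242
grasp_force: 59.6
```

```bash
python3 - <<'E'
from h import *
np.set_printoptions(precision=4,suppress=True)
T=tcp(); cs=[]
for c in ["scene","side"]:
    im,d,K,C=look(c); P=cloud(d,K,C)
    r=np.hypot(P[...,0]-.507,P[...,1]+.1455)
    rim=P[(r<.056)&(P[...,2]<.12)&(P[...,2]>.03)&(r>.046)]; print("jug",circ(rim,.051))
    k=ctrl.outline_of(c,"basket")
    for k in k[:1]:
        q=P[k["region"]&(d>0)]; print(k["score"],k["position"],np.percentile(q,[2,50,98],axis=0))
        b=q[(q[:,2]>.14)&(q[:,2]<.20)]; print("basket circ",circ(b,.0375),len(b), np.percentile(b[:,2],[1,99]))
    u,w=map(int,proj([.507,-.1455,.16],K,C)); cs.append(cv2.resize(im[w-75:w+75,u-50:u+50],(400,600),interpolation=cv2.INTER_CUBIC))
print(T[:3,3],ctrl.get_obs()["wrist_force"],ctrl.get_obs()["q"])
save(np.hstack(cs),"i.png")
E
```

```text
jug [ 0.5081 -0.1462  0.051 ]
0.85 [255.5, 215.6] [[ 0.4718 -0.1854  0.1564]
 [ 0.5083 -0.1434  0.1746]
 [ 0.5438 -0.1103  0.227 ]]
basket circ [ 0.5078 -0.1483  0.0375] 918 [0.1555 0.1967]
jug [ 0.5067 -0.1452  0.051 ]
0.91 [334.7, 186.6] [[ 0.4719 -0.1842  0.1552]
 [ 0.5074 -0.1288  0.1789]
 [ 0.5435 -0.1058  0.2263]]
basket circ [ 0.5074 -0.1445  0.0375] 1050 [0.1561 0.1965]
[ 0.4972 -0.1452  0.3343] [ 0.2753  0.0331 -3.3498] [-0.5135 -0.0309  1.5528 -0.0002  1.6199 -2.1046]
```

View pics/i.png

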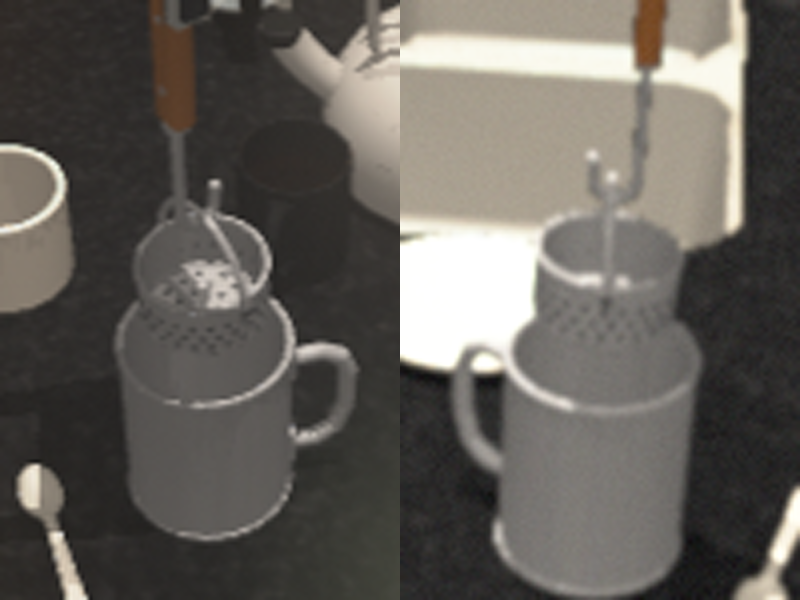

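>>> {"method": "apply_moves", "body": {
  "moves": [
    {"jaw":0,"offset":[-1.7,-4.2,0],"rot":[0,0,0]},
    {"jaw":0,"offset":[-3.4,-8.5,0],"rot":[0,0,0]},
    {"jaw":0,"offset":[-5.2,-12.7,0],"rot":[0,0,0]},
    {"jaw":0,"offset":[-6.9,-17,0],"rot":[0,0,0]},
    {"jaw":0,"offset":[-7.7,-19.1,0],"rot":[0,0,0]}
  ]
}}

```text
time_s: 16.98
eef_pos: [0.5239, -0.2078, 0.3335]
eef_rot: [-0.0, -0.01, 1.0, -0.0]
wrist_force: [0.1, 0.5, -4.6]
opening: 0.244
grasp_force: 59.6
```

>>> {"method": "apply_moves", "body": {
  "moves": [
    {"jaw":0,"offset":[-8.6,-21.2,0],"rot":[0,0,0]},
    {"jaw":0,"offset":[-8.6,-21.2,0],"rot":[0,0,0]},
    {"jaw":0,"offset":[-8.6,-21.2,0],"rot":[0,0,0]},
    {"jaw":0,"offset":[-8.6,-21.2,0],"rot":[0,0,0]},
    {"jaw":0,"offset":[-7.7,-19.1,0],"rot":[0,0,0]}
  ]
}}

```text
time_s: 17.6
eef_pos: [0.5679, -0.3114, 0.3329]
eef_rot: [-0.001, -0.01, 1.0, 0.0]
wrist_force: [1.2, 0.8, -3.9]
opening: 0.242
grasp_force: 59.6
```

>>> {"method": "apply_moves", "body": {
  "moves": [
    {"jaw":0,"offset":[-6.9,-17,0],"rot":[0,0,0]},
    {"jaw":0,"offset":[-5.2,-12.7,0],"rot":[0,0,0]},
    {"jaw":0,"offset":[-3.4,-8.5,0],"rot":[0,0,0]},
    {"jaw":0,"offset":[-2.6,-6.4,0],"rot":[0,0,0]},
    {"jaw":0,"offset":[-0.9,-2.1,0],"rot":[0,0,0]}
  ]
}}

```text
time_s: 18.23
eef_pos: [0.5876, -0.3557, 0.3336]
eef_rot: [-0.0, -0.01, 1.0, 0.0]
wrist_force: [-0.1, 0.2, -4.0]
opening: 0.239
grasp_force: 59.6
```

>>> {"method": "apply_moves", "body": {
  "moves": [
    {"jaw":0,"offset":[0,0,5],"rot":[0,0,0]},
    {"jaw":0,"offset":[0,0,10],"rot":[0,0,0]},
    {"jaw":0,"offset":[0,0,15],"rot":[0,0,0]},
    {"jaw":0,"offset":[0,0,15],"rot":[0,0,0]},
    {"jaw":0,"offset":[0,0,15],"rot":[0,0,0]}
  ]
}}

```text
time_s: 18.85
eef_pos: [0.5871, -0.3552, 0.2719]
eef_rot: [-0.001, -0.01, 1.0, 0.0]
wrist_force: [0.5, -0.5, -4.5]
opening: 0.237
grasp_force: 59.6
```

>>> {"method": "apply_moves", "body": {
  "moves": [
    {"jaw":0,"offset":[0,0,15],"rot":[0,0,0]},
    {"jaw":0,"offset":[0,0,15],"rot":[0,0,0]},
    {"jaw":0,"offset":[0,0,15],"rot":[0,0,0]},
    {"jaw":0,"offset":[0,0,10],"rot":[0,0,0]},
    {"jaw":0,"offset":[0,0,5],"rot":[0,0,0]}
  ]
}}

```text
time_s: 19.48
eef_pos: [0.5872, -0.3554, 0.2127]
eef_rot: [-0.001, -0.01, 1.0, 0.0]
wrist_force: [0.2, -0.3, -3.6]
opening: 0.238
grasp_force: 59.6
```

>>> {"method": "apply_moves", "body": {
  "moves": [
    {"jaw":0,"offset":[0,0,0],"rot":[0,0,0]},
    {"jaw":0,"offset":[0,0,0],"rot":[0,0,0]},
    {"jaw":0,"offset":[0,0,0],"rot":[0,0,0]},
    {"jaw":0,"offset":[0,0,0],"rot":[0,0,0]},
    {"jaw":0,"offset":[0,0,0],"rot":[0,0,0]}
  ]
}}

```text
time_s: 20.1
eef_pos: [0.5874, -0.3556, 0.2138]
eef_rot: [-0.0, -0.01, 1.0, -0.0]
wrist_force: [0.6, -0.2, -3.2]
opening: 0.242
grasp_force: 59.6
```

```bash
cat > chk.py <<'E'
from h import *
np.set_printoptions(precision=4,suppress=True)
T=tcp(); cs=[]
for c in ["scene","side"]:
    im,d,K,C=look(c); P=cloud(d,K,C)
    r=np.hypot(P[...,0]-.598,P[...,1]+.3565)
    k=ctrl.outline_of(c,"basket")
    for k in k[:1]:
        q=P[k["region"]&(d>0)]; print(k["score"],k["position"],np.percentile(q,[2,50,98],axis=0))
        z1=np.percentile(q[:,2],2); b=q[(q[:,2]<z1+.042)]; print("basket circ",circ(b,.0375),len(b), np.percentile(b[:,2],[.5,1,3]))
    q=P[(r>.06)&(r<.09)&(P[...,2]>.011)&(P[...,2]<.02)]; print("dish rim",circ(q,.0735),len(q))
    u,w=map(int,proj([.598,-.3565,.06],K,C)); cs.append(cv2.resize(im[w-75:w+75,u-50:u+50],(400,600),interpolation=cv2.INTER_CUBIC))
print(T[:3,3],ctrl.get_obs()["wrist_force"],ctrl.get_obs()["time_s"])
E
python3 chk.py
```

```text
0.77 [341.7, 290.8] [[ 0.5617 -0.3945  0.0069]
 [ 0.5984 -0.3556  0.0482]
 [ 0.6347 -0.3188  0.1113]]
basket circ [ 0.5821 -0.3535  0.0375] 549 [0.003  0.0043 0.006 ]
dish rim [ 0.6    -0.357   0.0735] 881
0.8 [300.9, 179.4] [[ 0.5641 -0.3928  0.0358]
 [ 0.5969 -0.3375  0.0581]
 [ 0.631  -0.3161  0.1   ]]
basket circ [ 0.5971 -0.355   0.0375] 653 [0.0319 0.0339 0.0364]
dish rim [ 0.5973 -0.3548  0.0735] 309
[ 0.5874 -0.3556  0.2138] [ 0.0824 -0.8018 -3.6012] 20.3
```

>>> {"method": "apply_moves", "body": {
  "moves": [
    {"jaw":0,"offset":[0,0,5],"rot":[0,0,0]},
    {"jaw":0,"offset":[0,0,6],"rot":[0,0,0]},
    {"jaw":0,"offset":[0,0,6],"rot":[0,0,0]},
    {"jaw":0,"offset":[0,0,4],"rot":[0,0,0]},
    {"jaw":0,"offset":[0,0,2],"rot":[0,0,0]}
  ]
}}

```text
time_s: 20.92
eef_pos: [0.5872, -0.3554, 0.1901]
eef_rot: [-0.001, -0.01, 1.0, 0.0]
wrist_force: [-0.7, -0.4, -4.2]
opening: 0.241
grasp_force: 59.7
```

>>> {"method": "apply_moves", "body": {
  "moves": [
    {"jaw":0,"offset":[0,0,1.5],"rot":[0,0,0]},
    {"jaw":0,"offset":[0,0,1.5],"rot":[0,0,0]},
    {"jaw":0,"offset":[0,0,1.5],"rot":[0,0,0]},
    {"jaw":0,"offset":[0,0,1.5],"rot":[0,0,0]},
    {"jaw":0,"offset":[0,0,0],"rot":[0,0,0]}
  ]
}}

```text
time_s: 21.55
eef_pos: [0.5876, -0.3558, 0.1851]
eef_rot: [0.0, -0.01, 1.0, -0.0]
wrist_force: [-0.3, -0.2, -0.3]
opening: 0.239
grasp_force: 60.0
```

>>> {"method": "apply_moves", "body": {
  "moves": [
    {"jaw":0,"offset":[0,0,1.5],"rot":[0,0,0]},
    {"jaw":0,"offset":[0,0,1.5],"rot":[0,0,0]},
    {"jaw":0,"offset":[0,0,0],"rot":[0,0,0]},
    {"jaw":0,"offset":[0,0,0],"rot":[0,0,0]},
    {"jaw":0,"offset":[0,0,0],"rot":[0,0,0]}
  ]
}}

```text
time_s: 22.18
eef_pos: [0.5874, -0.3556, 0.1816]
eef_rot: [-0.0, -0.01, 1.0, 0.0]
wrist_force: [-0.9, -0.1, -1.2]
opening: 0.24
grasp_force: 60.0
```

```bash
python3 chk.py
```

```text
0.76 [338.8, 294.9] [[ 0.5628 -0.3941  0.0062]
 [ 0.599  -0.3559  0.0228]
 [ 0.635  -0.3204  0.0813]]
basket circ [ 0.598  -0.3579  0.0375] 862 [0.0051 0.0055 0.0067]
dish rim [ 0.5991 -0.3574  0.0735] 1006
0.76 [301.7, 189.7] [[ 0.5628 -0.3932  0.008 ]
 [ 0.5971 -0.3428  0.0303]
 [ 0.6337 -0.3149  0.0709]]
basket circ [ 0.5983 -0.3542  0.0375] 662 [0.0062 0.0071 0.0087]
dish rim [ 0.5973 -0.3549  0.0735] 313
[ 0.5874 -0.3556  0.1816] [-0.5143  0.4708 -0.9618] 22.375
```

>>> {"method": "apply_moves", "body": {
  "moves": [
    {"jaw":0,"offset":[0,0,6],"rot":[0,0,0]},
    {"jaw":0,"offset":[0,0,6],"rot":[0,0,0]},
    {"jaw":0,"offset":[0,0,6],"rot":[0,0,0]},
    {"jaw":0,"offset":[0,0,6],"rot":[0,0,0]},
    {"jaw":0,"offset":[0,0,0],"rot":[0,0,0]}
  ]
}}

```text
time_s: 23.0
eef_pos: [0.5869, -0.3552, 0.1566]
eef_rot: [-0.001, -0.01, 1.0, 0.001]
wrist_force: [-0.6, 0.5, -0.8]
opening: 0.242
grasp_force: 60.0
```

```bash
cat >> chk.py <<'E'
save(np.hstack(cs),"j%d.png"%(ctrl.get_obs()["time_s"]*10))
E
python3 chk.py; ls pics
```

```text
0.67 [342.3, 298.1] [[ 0.5629 -0.3938  0.0074]
 [ 0.5992 -0.3568  0.0261]
 [ 0.6351 -0.3203  0.0817]]
basket circ [ 0.5984 -0.3574  0.0375] 834 [0.0058 0.0064 0.0076]
dish rim [ 0.599  -0.3574  0.0735] 997
0.65 [302.0, 188.0] [[ 0.563  -0.3917  0.0079]
 [ 0.5966 -0.335   0.0295]
 [ 0.6316 -0.3154  0.0734]]
basket circ [ 0.5983 -0.3544  0.0375] 589 [0.0061 0.0069 0.0085]
dish rim [ 0.5974 -0.3553  0.0735] 299
[ 0.5869 -0.3552  0.1566] [-0.5659  0.9583 -1.2589] 23.2
a.png
b.png
c.png
d.png
e.png
f.png
g.png
i.png
j232.png
scene.png
```

View pics/j232.png

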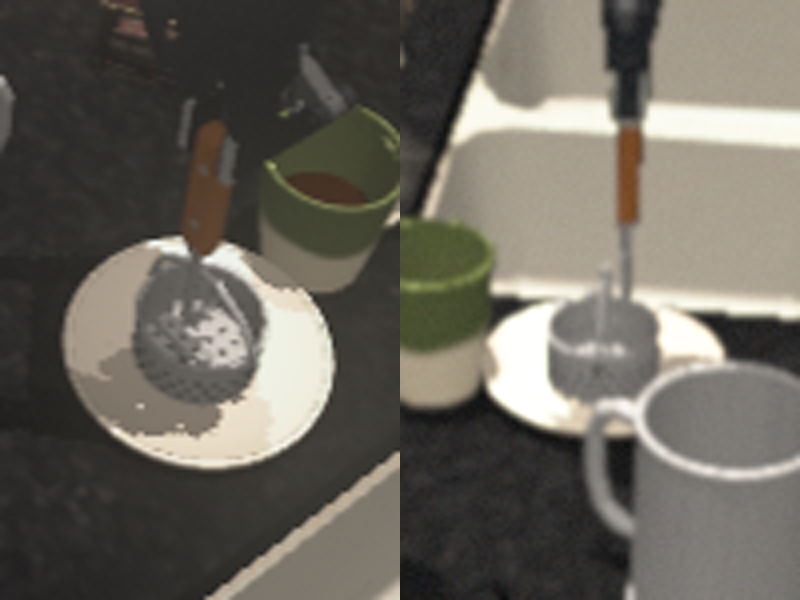

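>>> {"method": "apply_moves", "body": {
  "moves": [
    {"jaw":0,"offset":[5,0,0],"rot":[0,0,0]},
    {"jaw":0,"offset":[6,0,0],"rot":[0,0,0]},
    {"jaw":0,"offset":[6,0,0],"rot":[0,0,0]},
    {"jaw":0,"offset":[6,0,0],"rot":[0,0,0]},
    {"jaw":0,"offset":[0,0,0],"rot":[0,0,0]}
  ]
}}

```text
time_s: 23.82
eef_pos: [0.5639, -0.3561, 0.1577]
eef_rot: [-0.0, -0.01, 1.0, 0.0]
wrist_force: [-0.4, -0.1, -1.1]
opening: 0.238
grasp_force: 60.0
```

>>> {"method": "apply_moves", "body": {
  "moves": [
    {"jaw":0,"offset":[0,0,-3],"rot":[0,0,0]},
    {"jaw":0,"offset":[0,0,-4],"rot":[0,0,0]},
    {"jaw":0,"offset":[0,0,-4],"rot":[0,0,0]},
    {"jaw":0,"offset":[2,0,-4],"rot":[0,0,0]},
    {"jaw":0,"offset":[2,0,-4],"rot":[0,0,0]}
  ]
}}

```text
time_s: 24.45
eef_pos: [0.5603, -0.3561, 0.1769]
eef_rot: [-0.0, -0.01, 1.0, 0.0]
wrist_force: [0.5, -0.1, -0.4]
opening: 0.24
grasp_force: 60.0
```

```bash
python3 chk.py
```

```text
0.92 [341.8, 295.9] [[ 0.5628 -0.3938  0.0072]
 [ 0.5998 -0.3577  0.0257]
 [ 0.6354 -0.3225  0.084 ]]
basket circ [ 0.5982 -0.357   0.0375] 805 [0.0057 0.0064 0.0076]
dish rim [ 0.5987 -0.3576  0.0735] 984
0.63 [302.1, 190.2] [[ 0.5639 -0.3925  0.0078]
 [ 0.5974 -0.3381  0.0301]
 [ 0.6328 -0.3148  0.0764]]
basket circ [ 0.5983 -0.3542  0.0375] 645 [0.0048 0.0064 0.0084]
dish rim [ 0.5975 -0.3548  0.0735] 317
[ 0.5603 -0.3561  0.1769] [0.9347 0.3333 0.5272] 24.65
```

```bash
python3 - <<'E'
from h import *
T=tcp(); T[2,3]+=.115; T[0,3]-=.002
G=np.load("Tgrasp.npy"); H=G.copy(); H[2,3]+=.14
E=rows(T,H,15); print(); G[2,3]+=.001; rows(E,G,10)
E
```

```text
([4.9, 32.5, 3.3], [1.06, -1.76, 3.89])
([7.2, 32.2, 2.5], [1.06, -1.76, 3.89])
([9.4, 31.6, 1.7], [1.06, -1.76, 3.89])
([11.6, 30.9, 0.8], [1.06, -1.76, 3.89])
([13.7, 30.1, -0.2], [1.05, -1.76, 3.89])
([15.7, 29.1, -1.1], [1.06, -1.76, 3.89])
([17.6, 27.9, -2.2], [1.05, -1.76, 3.88])
([19.3, 26.6, -3.2], [1.06, -1.76, 3.89])
([21.0, 25.2, -4.4], [1.05, -1.76, 3.88])
([22.5, 23.6, -5.5], [1.06, -1.76, 3.89])
([23.8, 22.0, -6.6], [1.05, -1.76, 3.88])
([25.1, 20.2, -7.7], [1.06, -1.76, 3.89])
([26.1, 18.3, -8.9], [1.05, -1.76, 3.88])
([27.0, 16.3, -10.0], [1.06, -1.76, 3.89])
([27.6, 14.2, -11.1], [1.05, -1.75, 3.88])

([6.8, 0.1, 12.1], [0.0, -0.0, 0.0])
([6.8, 0.1, 12.1], [0.0, -0.0, 0.0])
([6.8, 0.1, 12.1], [0.0, -0.0, 0.0])
([6.8, 0.2, 12.1], [0.0, -0.0, 0.0])
([6.9, 0.1, 12.1], [0.0, -0.0, 0.0])
([6.8, 0.2, 12.1], [0.0, -0.0, 0.0])
([6.9, 0.1, 12.1], [0.0, -0.0, 0.0])
([6.8, 0.2, 12.1], [0.0, -0.0, 0.0])
([6.9, 0.1, 12.1], [0.0, -0.0, 0.0])
([6.8, 0.2, 12.2], [0.0, -0.0, 0.0])
```

>>> {"method": "apply_moves", "body": {
  "moves": [
    {"jaw":0,"offset":[2,0,-15],"rot":[0,0,0]},
    {"jaw":0,"offset":[0,0,-20],"rot":[0,0,0]},
    {"jaw":0,"offset":[0,0,-30],"rot":[0,0,0]},
    {"jaw":0,"offset":[0,0,-30],"rot":[0,0,0]},
    {"jaw":0,"offset":[0,0,-20],"rot":[0,0,0]}
  ]
}}

```text
time_s: 25.28
eef_pos: [0.5591, -0.3567, 0.2953]
eef_rot: [0.001, -0.01, 1.0, -0.001]
wrist_force: [0.4, 0.0, -1.1]
opening: 0.24
grasp_force: 60.0
```

>>> {"method": "apply_moves", "body": {
  "moves": [
    {"jaw":0,"offset":[4.9,32.5,3.3],"rot":[1.06,-1.76,3.89]},
    {"jaw":0,"offset":[7.2,32.2,2.5],"rot":[1.06,-1.76,3.89]},
    {"jaw":0,"offset":[9.4,31.6,1.7],"rot":[1.06,-1.76,3.89]},
    {"jaw":0,"offset":[11.6,30.9,0.8],"rot":[1.06,-1.76,3.89]},
    {"jaw":0,"offset":[13.7,30.1,-0.2],"rot":[1.05,-1.76,3.89]}
  ]
}}

```text
time_s: 25.9
eef_pos: [0.5303, -0.1932, 0.2758]
eef_rot: [0.077, 0.16, 0.983, -0.045]
wrist_force: [0.1, 0.4, -1.3]
opening: 0.244
grasp_force: 60.0
```

>>> {"method": "apply_moves", "body": {
  "moves": [
    {"jaw":0,"offset":[15.7,29.1,-1.1],"rot":[1.06,-1.76,3.89]},
    {"jaw":0,"offset":[17.6,27.9,-2.2],"rot":[1.05,-1.76,3.88]},
    {"jaw":0,"offset":[19.3,26.6,-3.2],"rot":[1.06,-1.76,3.89]},
    {"jaw":0,"offset":[21,25.2,-4.4],"rot":[1.05,-1.76,3.88]},
    {"jaw":0,"offset":[22.5,23.6,-5.5],"rot":[1.06,-1.76,3.89]}
  ]
}}

```text
time_s: 26.52
eef_pos: [0.5023, -0.0311, 0.2593]
eef_rot: [0.152, 0.323, 0.93, -0.089]
wrist_force: [0.8, 0.1, -0.4]
opening: 0.244
grasp_force: 60.0
```

>>> {"method": "apply_moves", "body": {
  "moves": [
    {"jaw":0,"offset":[23.8,22,-6.6],"rot":[1.05,-1.76,3.88]},
    {"jaw":0,"offset":[25.1,20.2,-7.7],"rot":[1.06,-1.76,3.89]},
    {"jaw":0,"offset":[26.1,18.3,-8.9],"rot":[1.05,-1.76,3.88]},
    {"jaw":0,"offset":[27,16.3,-10],"rot":[1.06,-1.76,3.89]},
    {"jaw":0,"offset":[27.6,14.2,-11.1],"rot":[1.05,-1.75,3.88]}
  ]
}}

```text
time_s: 27.15
eef_pos: [0.4746, 0.1314, 0.2427]
eef_rot: [0.22, 0.474, 0.843, -0.128]
wrist_force: [0.5, -0.4, -0.7]
opening: 0.241
grasp_force: 60.0
```

>>> {"method": "apply_moves", "body": {
  "moves": [
    {"jaw":0,"offset":[0,0,0],"rot":[0,0,0]},
    {"jaw":0,"offset":[0,0,0],"rot":[0,0,0]},
    {"jaw":0,"offset":[0,0,0],"rot":[0,0,0]},
    {"jaw":0,"offset":[0,0,0],"rot":[0,0,0]},
    {"jaw":0,"offset":[0,0,0],"rot":[0,0,0]}
  ]
}}

```text
time_s: 27.78
eef_pos: [0.4749, 0.1294, 0.242]
eef_rot: [0.219, 0.473, 0.844, -0.129]
wrist_force: [-0.1, 0.2, -0.9]
opening: 0.244
grasp_force: 60.0
```

```bash
python3 - <<'E'
from h import *
T=tcp(); G=np.load("Tgrasp.npy"); G[2,3]+=.001
print(T[:3,3]-G[:3,3], R.from_matrix(T[:3,:3].T@G[:3,:3]).as_rotvec(True)); rows(T,G,10)
E
```

```text
[ 0.00022267 -0.00066154  0.1391682 ] [-0.01370823 -0.01070932 -0.05446074]
([6.9, 0.2, 12.1], [-0.0, -0.0, -0.01])
([6.9, 0.1, 12.1], [-0.0, -0.0, -0.0])
([6.9, 0.2, 12.1], [-0.0, -0.0, -0.01])
([6.9, 0.1, 12.1], [-0.0, -0.0, -0.0])
([6.9, 0.2, 12.1], [-0.0, -0.0, -0.01])
([6.9, 0.1, 12.1], [-0.0, -0.0, -0.0])
([6.9, 0.2, 12.1], [-0.0, -0.0, -0.01])
([6.9, 0.1, 12.1], [-0.0, -0.0, -0.0])
([6.9, 0.2, 12.0], [-0.01, -0.01, -0.01])
([6.8, 0.1, 12.1], [-0.0, -0.0, -0.0])
```

>>> {"method": "apply_moves", "body": {
  "moves": [
    {"jaw":0,"offset":[6.9,0.1,12.1],"rot":[0,0,0]},
    {"jaw":0,"offset":[10,0.2,18],"rot":[0,0,0]},
    {"jaw":0,"offset":[10,0.2,18],"rot":[0,0,0]},
    {"jaw":0,"offset":[10,0.2,18],"rot":[0,0,0]},
    {"jaw":0,"offset":[10,0.2,18],"rot":[0,0,0]}
  ]
}}

```text
time_s: 28.4
eef_pos: [0.4743, 0.1295, 0.1437]
eef_rot: [0.218, 0.472, 0.844, -0.129]
wrist_force: [0.2, -0.1, -1.2]
opening: 0.238
grasp_force: 60.1
```

>>> {"method": "apply_moves", "body": {
  "moves": [
    {"jaw":0,"offset":[8.4,0.2,14.5],"rot":[0,0,0]},
    {"jaw":0,"offset":[6.9,0.2,12.1],"rot":[0,0,0]},
    {"jaw":0,"offset":[3.9,0.2,6.8],"rot":[0,0,0]},
    {"jaw":0,"offset":[1.9,0,3.4],"rot":[0,0,0]},
    {"jaw":0,"offset":[0,0,0],"rot":[0,0,0]}
  ]
}}

```text
time_s: 29.02
eef_pos: [0.4751, 0.1301, 0.1032]
eef_rot: [0.219, 0.473, 0.844, -0.129]
wrist_force: [0.1, 0.1, -0.4]
opening: 0.24
grasp_force: 60.0
```

```bash
python3 - <<'E'
from h import *
T=tcp(); G=np.load("Tgrasp.npy"); print(T[:3,3]-G[:3,3],ctrl.get_obs()["wrist_force"])
E
```

```text
[ 3.94336842e-04 -2.95019684e-05  1.37695015e-03] [ 0.12963946  0.14575446 -0.38411938]
```

>>> {"method": "apply_moves", "body": {
  "moves": [
    {"jaw":0,"offset":[0.6,0,1],"rot":[0,0,0]},
    {"jaw":0,"offset":[0,0,0],"rot":[0,0,0]},
    {"jaw":0.35,"offset":[0,0,0],"rot":[0,0,0]},
    {"jaw":0.35,"offset":[0,0,0],"rot":[0,0,0]},
    {"jaw":0.6,"offset":[0,0,0],"rot":[0,0,0]}
  ]
}}

```text
time_s: 29.65
eef_pos: [0.4749, 0.1301, 0.102]
eef_rot: [0.219, 0.473, 0.844, -0.129]
wrist_force: [-0.5, -0.5, 0.5]
opening: 0.549
grasp_force: 0.0
```

>>> {"method": "apply_moves", "body": {
  "moves": [
    {"jaw":1,"offset":[0,0,0],"rot":[0,0,0]},
    {"jaw":1,"offset":[0,0,0],"rot":[0,0,0]},
    {"jaw":1,"offset":[0,0,0],"rot":[0,0,0]},
    {"jaw":1,"offset":[0,0,-10],"rot":[0,0,0]},
    {"jaw":1,"offset":[0,0,-20],"rot":[0,0,0]}
  ]
}}

```text
time_s: 30.28
eef_pos: [0.4668, 0.1427, 0.1281]
eef_rot: [0.218, 0.473, 0.844, -0.129]
wrist_force: [0.3, 0.6, 0.1]
opening: 1.005
grasp_force: 0.0
```

>>> {"method": "apply_moves", "body": {
  "moves": [
    {"jaw":1,"offset":[0,0,-25],"rot":[0,0,0]},
    {"jaw":1,"offset":[0,0,-30],"rot":[0,0,0]},
    {"jaw":1,"offset":[0,0,-30],"rot":[0,0,0]},
    {"jaw":1,"offset":[0,0,-20],"rot":[0,0,0]},
    {"jaw":1,"offset":[0,0,0],"rot":[0,0,0]}
  ]
}}

```text
time_s: 30.9
eef_pos: [0.4421, 0.1885, 0.2214]
eef_rot: [0.22, 0.472, 0.844, -0.127]
wrist_force: [0.6, -0.9, -0.7]
opening: 1.003
grasp_force: 0.0
```

```bash
python3 chk.py; python3 - <<'E'
from h import *
np.set_printoptions(precision=4,suppress=True)
for c in ["scene","side"]:
    im,d,K,C=look(c); P=cloud(d,K,C)
    for t in ["hook","jug","mug_green","mug_black","tea_box"]:
        for k in ctrl.outline_of(c,t)[:1]:
            q=P[k["region"]&(d>0)]; print(c,t,k["score"],np.percentile(q,[2,98],axis=0).round(4).tolist())
    if c=="scene": save(cv2.resize(im[140:340,150:400],(800,600)),"final.png")
print(ctrl.get_obs())
E
```

```text
0.6 [339.9, 294.3] [[ 0.5629 -0.3939  0.0077]
 [ 0.6002 -0.3536  0.0246]
 [ 0.6347 -0.3202  0.082 ]]
basket circ [ 0.5981 -0.3577  0.0375] 909 [0.0067 0.0069 0.0078]
dish rim [ 0.5991 -0.3576  0.0735] 1032
0.75 [300.6, 190.5] [[ 0.5631 -0.3922  0.0081]
 [ 0.5972 -0.3386  0.0298]
 [ 0.6332 -0.3151  0.0681]]
basket circ [ 0.5983 -0.3541  0.0375] 631 [0.0071 0.0074 0.0086]
dish rim [ 0.5971 -0.355   0.0735] 309
[0.4421 0.1885 0.2214] [ 0.2662 -0.2092 -0.4444] 31.1
scene hook 0.63 [[0.4533, 0.1094, -0.0003], [0.5079, 0.2646, 0.1547]]
scene jug 0.58 [[0.7046, -0.2446, 0.005], [0.7942, -0.1337, 0.103]]
scene mug_green 0.65 [[0.6694, -0.3831, 0.013], [0.7759, -0.3042, 0.1005]]
scene mug_black 0.6 [[0.6186, -0.058, 0.0085], [0.7096, 0.0267, 0.0942]]
scene tea_box 0.72 [[0.7047, -0.2449, 0.0021], [0.8034, -0.1338, 0.1034]]
side hook 0.74 [[0.4506, 0.0719, 0.021], [0.5092, 0.1614, 0.1547]]
side jug 0.61 [[0.4593, -0.1947, 0.0059], [0.5813, -0.0938, 0.1291]]
side mug_green 0.69 [[0.6704, -0.3815, 0.0067], [0.7713, -0.2998, 0.0985]]
side mug_black 0.92 [[0.6197, -0.0522, 0.0053], [0.7072, 0.0306, 0.0935]]
side tea_box 0.94 [[0.7046, -0.2183, 0.0086], [0.8145, -0.1083, 0.0991]]
{'time_s': 31.7, 'q': array([ 0.522 ,  0.0051,  1.8382, -0.5302,  1.3306,  0.1096]), 'dq': array([ 0.0006, -0.0003, -0.0006, -0.0011, -0.0019,  0.0006]), 'joint_efforts': array([ -0.02  , -34.5843, -34.331 ,  -2.2468,   0.3034,  -0.0001]), 'eef_pos': array([0.4414, 0.1873, 0.2195]), 'eef_rot': array([ 0.2189,  0.4726,  0.8439, -0.1286]), 'wrist_force': array([-0.276 ,  0.4354, -0.1135]), 'torque': array([0.185 , 0.1619, 0.0437]), 'grasp_force': 0.0, 'opening': 1.0018604632767245}
```

View pics/final.png

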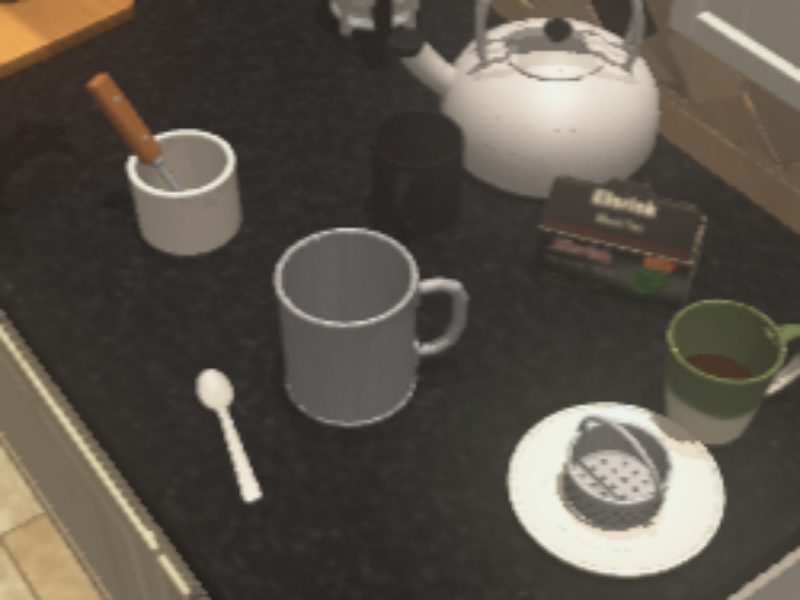

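The basket stands centred in the dish (crop pixel 615, 475). The hook is back in its pot (130, 125), and the jug, mugs and tea box have not moved.

```bash
python3 -c "
from bench import ctrl; print(ctrl.hand_in())"
```

```text
the job is handed in; nothing more can be done
None
```

The job is handed in: the basket stands upright in the middle of the drip dish, the hook is back in its pot, and the jug, mugs and tea box are where they were, at about 32 s on the robot's clock.

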